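# Find the hidden catch in the lid of a valet box and press it

## Robot

A 6-joint arm with a two-finger parallel gripper is mounted at the origin on the work surface. World frame = base frame: x ahead of the robot, y to its left, z up, the work surface at z = 0. Lengths are in mm, angles in rad, forces in N, time in s.
With the tool pointing down it reaches from about 350 to 975 mm from the base axis. Payload 7.1 kg.
Tool frame: the origin (TCP) lies at the very end of the fingers, on their centre line; the grasp point (between the pads) lies 19 mm behind it; y points along the fingers, x is the direction in which the jaws open and shut, and the axes are right-handed (so a half turn about y gives the same grasp; the last joint's range is limited). The gripper opens to 88 mm and grips with 3 to 60 N. Pads are 20 mm wide; open, the fingers measure 115 mm over their backs; the gripper's body (75 mm by 178 mm) begins 61 mm behind the grasp point.
Start: joints at [-1.258, 0.423, 1.63, -0, 1.089, -0.019], TCP at [203.608, -590.888, 222.675] pointing down, gripper open.
Joint ranges: [-3, 3], [-0.9, 2.11], [0.09, 2.58], [-1.31, 4.45], [0.11, 2.69], [-2.54, 2.54]. Speed limits (rad/s): [2.39, 2.39, 3.01, 3.14, 3.14, 3.14].

## Interface

Orientations are given as a rotation vector (axis times angle).
In Python, from workcell import ctrl gives the robot as it stands. The module is installed in compiled form; this text tells all that it offers.
- The arm moves only by the tool jog_arm, never from a script. Its argument "steps" is a list of rows, each an object with "turn": the turn, a rotation vector about the world's x, y, z scaled (see below), a list of three; "dp": the shift along the world's x, y, z scaled (see below), a list of three; "claw": the opening, from 0 (shut) to 1 (fully open). In form: [{"turn": [wx, wy, wz], "dp": [x, y, z], "claw": claw}, ...]. A call has 1 to 12 rows; each row is the pose to reach, as a shift and turn from the pose measured when the call began, turning the shorter way round; what a row does not reach only later rows make up. The controller multiplies each number of a shift by 80 mm and each number of a turn by pi rad. A row lasts 1/12 s, in which the tool goes at most 41.7 mm and 7.16 degrees, less where a joint would pass 70% of its speed; a pose out of reach is approached as far as the arm can. A call with a number of a shift or a turn outside -1 to 1 is refused whole. A call with a gripper value outside its range is refused whole. The fingers move at their own pace and stop on an object; the grip force is fixed at half the most. Time passes only in rows, so rows that repeat a pose let the fingers close. It gives the time, the measured TCP pose, the force and the opening at its end, in the units of the state.
- ctrl.get_obs(): the state, without advancing time (a new reading comes with each control period).
- ctrl.get_image(name): name is "scene" or "top"; returns a dict with "img" (400x640x3 uint8, red, green, blue), "range_z" (400x640 float32, mm along the optical axis (not along the pixel's ray), 0 where there is no reading), "fovy" (degrees; the focal length in pixels is half the picture's height over the tangent of half this angle, whatever the lens; pixels are square), "cx", "cy" (the principal point, pixels), "camera_from_world" (4x4, takes a point from world to camera coordinates). Camera axes: x right, y down, z forward; pixel columns grow to the right and rows downward; lengths in mm; the calibration is good to about 2 mm. A picture is of the moment at which its call begins.
- ctrl.close_job(): hands the job in, once; it reports no verdict.
The state is a dict: "t": time; "qpos": joint angles; "qvel": joint speeds; "joint_torque": joint torques, N m; "ee_pos": TCP position; "orientation": TCP orientation; "ft_force": force on the tool from outside, world axes, zero at the start; "moment": the same for the moment, N m; "width": finger opening in mm.
Only numpy, scipy, OpenCV 4.12 (cv2) and the standard library are available. Lean on these libraries where they do the work, as an engineer would, in place of code of your own. Each camera call takes 0.05 s, during which the arm holds its last target.

## Task

One of the six inlaid wooden tiles in the lid of the walnut valet box is a concealed catch; it looks just like the others, so feel across the lid with the fingertips, gently, until you find the tile that gives. Press that tile all the way down so that the secret drawer at the front of the box springs out, then take the hand away. Only touch and press: pick nothing up, and leave the tin, the votive holder, the comb and the tray where they are.

Things in the scene. Friction and masses are not known exactly. Their poses are not given: they have to be found in the camera images.
- valet_box: Walnut valet box, 134 (x) by 190 (y) by 85 mm high, fixed to the dresser (it stands still when pushed). Origin: centre of its underside, z up; the secret drawer is in its -x side. Its lid is a flat dark wooden lattice with six lighter square tiles. More than 50 N of finger force would mark it.
- lid (a point): Centre of the lid, level with the top of the lattice (85 mm up), axes as the box. Tiles 49 by 49 mm, faces 1.5 mm below this point, centres at x = -28 or +28 mm, y = -56, 0 or +56 mm; bars between them 6 mm wide, border 14 mm. Five tiles are solid; one, not to be told by eye and a different one each time, is the catch.
- catch (a joint): How far the catch tile is pressed down, m: 0 untouched, 0.006 fully down. It sinks straight down under about 4 N of slow pressing on its face and stays where it is left. The lattice around it does not move, so the fingertips must stay inside the tile's outline.
- drawer (a joint): How far the secret drawer has come out of the -x side of the box, in m: 0 shut, 0.030 out. It is driven by the catch (5 mm for each 1 mm of press), not by hand; its flush front, 164 mm wide and 52 mm high, has no handle.
- tin: Round aluminium tin with a lid, 72 mm across, 28 mm high, beside the +y end of the box. Origin: centre of its underside. Leave alone.
- votive: Blue glass votive holder, an open cup 64 mm across the rim and 68 mm high, beside the -y end of the box. Origin: centre of its underside. Leave alone.
- comb: Black plastic comb, 170 mm long (its y axis), 35 mm wide, 5 mm thick, lying in front of the box (on its -x side). Origin: about its middle, on the underside. Leave alone.
- tray: Round white ceramic cufflink tray, 92 mm across, 16 mm high, behind the box (on its +x side). Origin: centre of its underside. Leave alone.
Things that resemble listed ones, but are neither listed nor needed, are in the scene too. There is more than one size of the valet_box; the job needs the largest.

How it is judged (in metres and radians):
On the way:
1. the catch tile is pressed down (at least 4.5 of its 6 mm) while the fingers are pressing (value of joint catch above 0.0045 m and contact force between the fingers and anything else above 0.5 N), for 0.05 s.
At the end, for the whole second after the job is handed in: The catch tile is down by at least 4.5 of its 6 mm, the secret drawer stands out by at least 22 of its 30 mm and is at rest, and tin, votive holder, comb and tray are within 20 mm of where they were (value of joint catch above 0.0045 m and value of joint drawer above 0.022 m and distance of each of tin, votive, comb, tray from where it was at the start of the episode below 0.02 m and velocity of joint drawer between -0.01 and 0.01 m/s); the robot touches nothing.
It fails at once if the tin is lifted or shoved away (distance of tin from where it was at the start of the episode above 0.03 m or height (world z) of tin above 0.015 m).
It fails at once if the votive holder is lifted or shoved away (distance of votive from where it was at the start of the episode above 0.03 m or height (world z) of votive above 0.015 m).
It fails at once if the comb is lifted or shoved away (distance of comb from where it was at the start of the episode above 0.03 m or height (world z) of comb above 0.015 m).
It fails at once if the tray is lifted or shoved away (distance of tray from where it was at the start of the episode above 0.03 m or height (world z) of tray above 0.015 m).
It fails at once if the fingers press harder than 50 N (contact force between the fingers and anything else above 50 N).
It also fails if it takes over 48 s, if anything falls off the work surface, if the arm or the gripper's body presses on something with over 40 N, if the wrist force passes 120 N, or if a joint passes its speed limit or range.

## Working session

There is one attempt and no reset: what is moved stays moved. The work goes in short steps, Python scripts to look and compute and a tool call to move; the robot and the scene stay as the last step left them, time stands still between calls to the robot, and variables do not carry over. Pictures are saved under pics/ and viewed, and the job is handed in when it is done.

Besides the shell and the picture viewer there is one more tool, called by a JSON object that holds its "name" and its "arguments". jog_arm: Moves the arm, as the interface text tells. Its arguments: {"type":"object","properties":{"steps":{"type":"array","items":{"type":"object","properties":{"turn":{"type":"array","items":{"type":"number"}},"dp":{"type":"array","items":{"type":"number"}},"claw":{"type":"number"}}}}},"required":["steps"]}

```bash
mkdir -p pics
cat > h.py <<'E'
import numpy as np, cv2
from workcell import ctrl
def grab(n):
    d=ctrl.get_image(n); np.savez(f'{n}.npz',**d); return d
def load(n): return dict(np.load(f'{n}.npz'))
def pt(d,u,v,r=2):
    h,w=d['img'].shape[:2]; f=h/2/np.tan(np.radians(float(d['fovy']))/2)
    z=d['range_z'][int(v)-r:int(v)+r+1,int(u)-r:int(u)+r+1]; z=np.median(z[z>0])
    c=np.array([(u-d['cx'])/f*z,(v-d['cy'])/f*z,z,1])
    return (np.linalg.inv(d['camera_from_world'])@c)[:3]
def cloud(d):
    h,w=d['img'].shape[:2]; f=h/2/np.tan(np.radians(float(d['fovy']))/2)
    z=d['range_z']; v,u=np.mgrid[:h,:w]
    c=np.stack([(u-d['cx'])/f*z,(v-d['cy'])/f*z,z,np.ones_like(z)],-1)
    return (c@np.linalg.inv(d['camera_from_world']).T)[...,:3]
E
python3 - <<'E'
from h import *
for n in('scene','top'):
    d=grab(n); cv2.imwrite(f'pics/{n}0.png',d['img'][...,::-1]); print(n,d['fovy'],d['cx'],d['cy'])
o=ctrl.get_obs(); print(o)
E
```

```text
scene 50.60478340181085 323.9586937282829 200.86432910182887
top 42.626762262808654 320.51071589482933 204.54272943573017
{'t': 0.1, 'qpos': array([-1.25798516e+00,  4.23731318e-01,  1.63058846e+00, -2.03412702e-08,
        1.08860182e+00, -1.90170285e-02]), 'qvel': array([ 0.00106028, -0.00202168, -0.00089335,  0.00096426, -0.00023879,
       -0.00071879]), 'joint_torque': array([-9.66084517e-04, -5.45616245e+01, -2.74322605e+01,  6.44062506e-02,
        1.87878718e-02, -2.34192049e-05]), 'ee_pos': array([ 203.4712718 , -590.43498334,  222.00997047]), 'orientation': array([-1.34729197,  0.96214579, -0.96037904]), 'ft_force': array([-0.24014166, -0.61731233,  0.37859348]), 'moment': array([-0.00351589,  0.00351316,  0.01610552]), 'width': 87.75172875398796}
```

View pics/scene0.png

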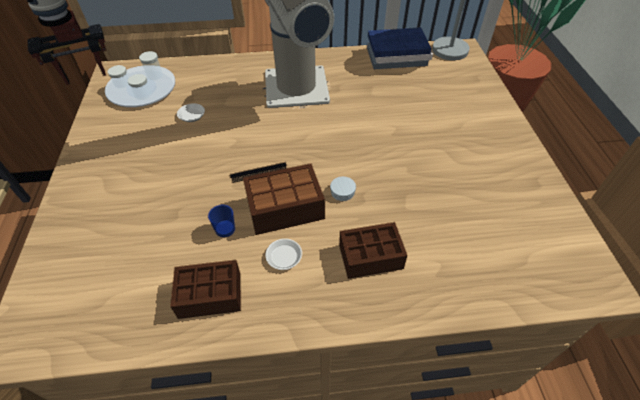

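View pics/top0.png

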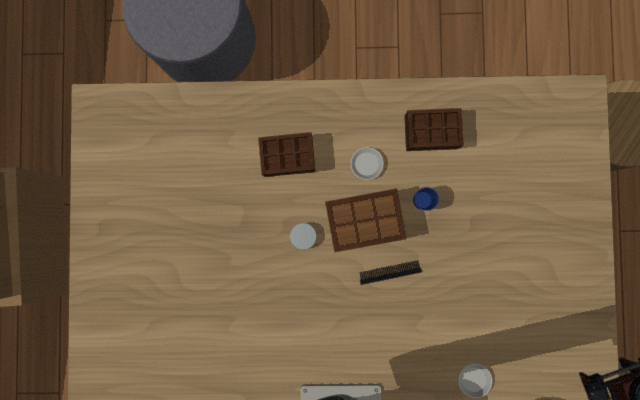

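Box candidates in the top view are A (366,220), B (287,154) and C (434,130). A is the largest, has lighter tiles, and the comb, tin, votive and tray sit around it. I'll check it in a close crop and measure it.

Run:
```python
from h import *
d=load('top'); c=d['img'][170:270,310:450]
cv2.imwrite('pics/c0.png',cv2.resize(c,None,fx=5,fy=5,interpolation=cv2.INTER_CUBIC)[...,::-1])
P=cloud(d)
for (n,u,v) in [('A',366,220),('B',287,154),('C',434,130),('tin',303,236),('tray',367,164),('comb',390,272)]: print(n,pt(d,u,v).round(1))
m=(P[...,2]>75)&(P[...,2]<95)
k,l,s,_=cv2.connectedComponentsWithStats(m.astype(np.uint8)); 
for i in range(1,k):
    if s[i,4]>300:
        q=P[l==i]; r=cv2.minAreaRect(q[:,:2].astype(np.float32)); print(s[i],r,np.median(q[:,2]),q.mean(0))
        print(cv2.boxPoints(r).round(1))
```

```text
A [553.2 -70.4  85.7]
B [732.5 135.7  57.8]
C [ 791.7 -257.5   54.7]
tin [513.   96.6  29. ]
tray [709.5 -81.1   4.5]
comb [ 411.7 -139.3    3.5]
[ 325  188   82   64 3736] ((553.7337036132812, -68.845703125), (134.0662384033203, 190.28634643554688), 9.78170108795166) 85.342857995901 [553.5110238  -68.96461121  85.2989878 ]
[[ 471.5   13.5]
 [ 503.8 -174. ]
 [ 636.  -151.2]
 [ 603.6   36.3]]
```

View pics/c0.png

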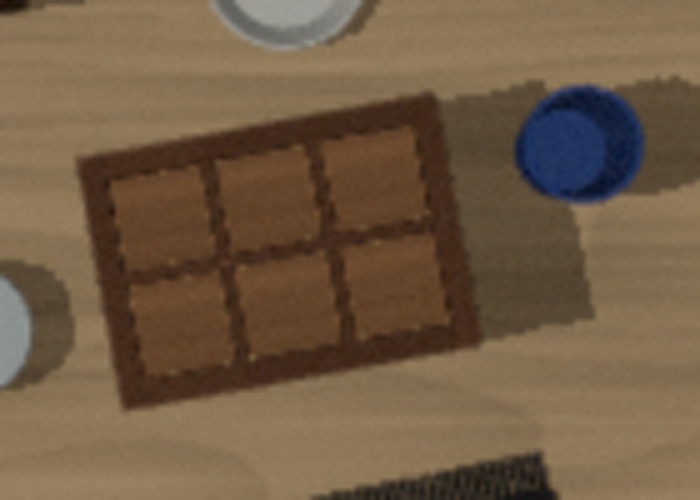

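A measures 134 × 190 mm, 85 mm high, centre (553.7, -68.8), yaw 9.8°, so it is the valet box. The crop shows all six tiles looking alike. Next I'll work out the tile centres and the gripper yaw.

Run:
```python
from h import *
from scipy.spatial.transform import Rotation as R
o=ctrl.get_obs(); M=R.from_rotvec(o['orientation']).as_matrix(); print(M.round(3))
a=np.radians(9.78); x=M[:,0]; print('jaw yaw deg',np.degrees(np.arctan2(x[1],x[0])))
c=np.array([553.7,-68.8]);r=np.array([[np.cos(a),-np.sin(a)],[np.sin(a),np.cos(a)]])
for X in(-28,28):
  for Y in(-56,0,56): print(X,Y,(c+r@[X,Y]).round(1))
```

```text
[[ 0.326 -0.     0.945]
 [-0.945  0.001  0.326]
 [-0.001 -1.     0.   ]]
jaw yaw deg -70.9876433168848
-28 -56 [ 535.6 -128.7]
-28 0 [526.1 -73.6]
-28 56 [516.6 -18.4]
28 -56 [ 590.8 -119.2]
28 0 [581.3 -64. ]
28 56 [571.8  -8.9]
```

{"name": "jog_arm", "arguments": {"steps": [{"dp": [0.5, 0.5, 0], "turn": [0, 0, 0], "claw": 0}, {"dp": [0.67, 1, 0], "turn": [0, 0, 0], "claw": 0}, {"dp": [0.67, 1, 0], "turn": [0, 0, 0], "claw": 0}, {"dp": [0.67, 1, 0], "turn": [0, 0, 0], "claw": 0}]}}

```text
t: 0.43
ee_pos: [258.0, -507.3, 221.5]
orientation: [-1.347, 0.961, -0.956]
ft_force: [-0.2, -0.7, -0.2]
width: 64.8
```

{"name": "jog_arm", "arguments": {"steps": [{"dp": [0.35, 0.5, 0], "turn": [0, 0, -0.03], "claw": 0}, {"dp": [0.67, 1, 0], "turn": [0, 0, -0.051], "claw": 0}, {"dp": [0.67, 1, 0], "turn": [0, 0, -0.051], "claw": 0}, {"dp": [0.67, 1, 0], "turn": [0, 0, -0.051], "claw": 0}]}}

```text
t: 0.77
ee_pos: [312.6, -425.6, 221.5]
orientation: [-1.285, 1.08, -1.074]
ft_force: [0.3, -0.4, 0.2]
width: 37.7
```

{"name": "jog_arm", "arguments": {"steps": [{"dp": [0.35, 0.5, 0], "turn": [0, 0, 0], "claw": 0}, {"dp": [0.67, 1, 0], "turn": [0, 0, 0], "claw": 0}, {"dp": [0.67, 1, 0], "turn": [0, 0, 0], "claw": 0}, {"dp": [0.67, 1, 0], "turn": [0, 0, 0], "claw": 0}]}}

```text
t: 1.1
ee_pos: [367.2, -345.0, 221.6]
orientation: [-1.286, 1.078, -1.073]
ft_force: [0.4, 0.3, -0.7]
width: 11.3
```

{"name": "jog_arm", "arguments": {"steps": [{"dp": [0.35, 0.5, 0], "turn": [0, 0, 0], "claw": 0}, {"dp": [0.8, 1, 0], "turn": [0, 0, 0], "claw": 0}, {"dp": [0.8, 1, 0], "turn": [0, 0, 0], "claw": 0}, {"dp": [0.8, 1, 0], "turn": [0, 0, 0], "claw": 0}]}}

```text
t: 1.43
ee_pos: [433.3, -264.9, 221.9]
orientation: [-1.287, 1.075, -1.072]
ft_force: [1.5, -1.0, 0.5]
width: 0.5
```

{"name": "jog_arm", "arguments": {"steps": [{"dp": [0.35, 0.5, 0], "turn": [0, 0, 0], "claw": 0}, {"dp": [0.8, 1, 0], "turn": [0, 0, 0], "claw": 0}, {"dp": [0.8, 1, 0], "turn": [0, 0, 0], "claw": 0}, {"dp": [0.8, 1, 0], "turn": [0, 0, 0], "claw": 0}]}}

```text
t: 1.77
ee_pos: [499.5, -185.1, 222.0]
orientation: [-1.287, 1.072, -1.072]
ft_force: [-0.6, -1.0, -0.2]
width: 0.3
```

{"name": "jog_arm", "arguments": {"steps": [{"dp": [0.25, 0.4, 0], "turn": [0, 0, 0], "claw": 0}, {"dp": [0.451, 0.705, -0.4], "turn": [0, 0, 0], "claw": 0}, {"dp": [0.451, 0.705, -0.7], "turn": [0, 0, 0], "claw": 0}, {"dp": [0.451, 0.705, -1], "turn": [0, 0, 0], "claw": 0}, {"dp": [0.451, 0.705, -1], "turn": [0, 0, 0], "claw": 0}, {"dp": [0.451, 0.705, -1], "turn": [0, 0, 0], "claw": 0}]}}

```text
t: 2.27
ee_pos: [534.3, -130.7, 141.2]
orientation: [-1.288, 1.075, -1.071]
ft_force: [-0.1, 0.1, -0.2]
width: 0.3
```

{"name": "jog_arm", "arguments": {"steps": [{"dp": [0, 0, -0.2], "turn": [0, 0, 0], "claw": 0}, {"dp": [0, 0, -0.4], "turn": [0, 0, 0], "claw": 0}, {"dp": [0, 0, -0.55], "turn": [0, 0, 0], "claw": 0}, {"dp": [0, 0, -0.6], "turn": [0, 0, 0], "claw": 0}, {"dp": [0, 0, -0.6], "turn": [0, 0, 0], "claw": 0}]}}

```text
t: 2.68
ee_pos: [534.1, -131.5, 93.2]
orientation: [-1.288, 1.076, -1.071]
ft_force: [0.8, -0.1, -0.1]
width: 0.4
```

{"name": "jog_arm", "arguments": {"steps": [{"dp": [0.02, 0.035, -0.03], "turn": [0, 0, 0], "claw": 0}, {"dp": [0.02, 0.035, -0.06], "turn": [0, 0, 0], "claw": 0}, {"dp": [0.02, 0.035, -0.09], "turn": [0, 0, 0], "claw": 0}, {"dp": [0.02, 0.035, -0.1], "turn": [0, 0, 0], "claw": 0}, {"dp": [0.02, 0.035, -0.1], "turn": [0, 0, 0], "claw": 0}]}}

```text
t: 3.1
ee_pos: [535.8, -128.6, 85.2]
orientation: [-1.288, 1.076, -1.071]
ft_force: [0.3, -0.4, -0.0]
width: 0.6
```

{"name": "jog_arm", "arguments": {"steps": [{"dp": [0, 0, -0.006], "turn": [0, 0, 0], "claw": 0}, {"dp": [0, 0, -0.012], "turn": [0, 0, 0], "claw": 0}, {"dp": [0, 0, -0.012], "turn": [0, 0, 0], "claw": 0}, {"dp": [0, 0, -0.012], "turn": [0, 0, 0], "claw": 0}]}}

```text
t: 3.43
ee_pos: [535.8, -128.6, 84.3]
orientation: [-1.288, 1.075, -1.071]
ft_force: [-0.9, -0.1, 0.6]
width: 0.5
```

{"name": "jog_arm", "arguments": {"steps": [{"dp": [0, 0, -0.004], "turn": [0, 0, 0], "claw": 0}, {"dp": [0, 0, -0.008], "turn": [0, 0, 0], "claw": 0}, {"dp": [0, 0, -0.008], "turn": [0, 0, 0], "claw": 0}]}}

```text
t: 3.68
ee_pos: [535.8, -128.6, 83.9]
orientation: [-1.288, 1.075, -1.071]
ft_force: [-0.6, -0.3, 3.2]
width: 0.5
```

{"name": "jog_arm", "arguments": {"steps": [{"dp": [0, 0, -0.004], "turn": [0, 0, 0], "claw": 0}, {"dp": [0, 0, -0.008], "turn": [0, 0, 0], "claw": 0}, {"dp": [0, 0, -0.008], "turn": [0, 0, 0], "claw": 0}]}}

```text
t: 3.93
ee_pos: [535.9, -128.6, 83.8]
orientation: [-1.288, 1.075, -1.071]
ft_force: [-2.2, 0.7, 8.1]
width: 0.5
```

{"name": "jog_arm", "arguments": {"steps": [{"dp": [0, 0, -0.007], "turn": [0, 0, 0], "claw": 0}, {"dp": [0, 0, -0.014], "turn": [0, 0, 0], "claw": 0}, {"dp": [0, 0, -0.014], "turn": [0, 0, 0], "claw": 0}, {"dp": [0, 0, -0.014], "turn": [0, 0, 0], "claw": 0}]}}

```text
t: 4.27
ee_pos: [535.9, -128.6, 83.8]
orientation: [-1.288, 1.075, -1.071]
ft_force: [-3.8, 1.0, 13.1]
width: 0.6
```

Tile (-28,-56) is solid: 13 N with no give. Next is (-28,0).

{"name": "jog_arm", "arguments": {"steps": [{"dp": [0, 0, 0.1], "turn": [0, 0, 0], "claw": 0}, {"dp": [0, 0, 0.12], "turn": [0, 0, 0], "claw": 0}, {"dp": [-0.06, 0.34, 0.12], "turn": [0, 0, 0], "claw": 0}, {"dp": [-0.122, 0.69, 0.12], "turn": [0, 0, 0], "claw": 0}, {"dp": [-0.122, 0.69, 0.12], "turn": [0, 0, 0], "claw": 0}, {"dp": [-0.122, 0.69, 0.08], "turn": [0, 0, 0], "claw": 0}, {"dp": [-0.122, 0.69, 0.04], "turn": [0, 0, 0], "claw": 0}, {"dp": [-0.122, 0.69, 0.015], "turn": [0, 0, 0], "claw": 0}, {"dp": [-0.122, 0.69, 0.015], "turn": [0, 0, 0], "claw": 0}]}}

```text
t: 5.02
ee_pos: [526.0, -74.1, 84.3]
orientation: [-1.288, 1.076, -1.071]
ft_force: [-0.5, -0.3, -0.9]
width: 0.4
```

{"name": "jog_arm", "arguments": {"steps": [{"dp": [0, 0, -0.006], "turn": [0, 0, 0], "claw": 0}, {"dp": [0, 0, -0.012], "turn": [0, 0, 0], "claw": 0}, {"dp": [0, 0, -0.018], "turn": [0, 0, 0], "claw": 0}, {"dp": [0, 0, -0.024], "turn": [0, 0, 0], "claw": 0}, {"dp": [0, 0, -0.03], "turn": [0, 0, 0], "claw": 0}, {"dp": [0, 0, -0.03], "turn": [0, 0, 0], "claw": 0}]}}

```text
t: 5.52
ee_pos: [526.2, -74.5, 83.7]
orientation: [-1.288, 1.077, -1.072]
ft_force: [-6.0, 0.7, 22.4]
width: 0.5
```

Tile (-28,0) is solid as well. Next is (-28,+56).

{"name": "jog_arm", "arguments": {"steps": [{"dp": [0, 0, 0.1], "turn": [0, 0, 0], "claw": 0}, {"dp": [0, 0, 0.12], "turn": [0, 0, 0], "claw": 0}, {"dp": [-0.06, 0.35, 0.12], "turn": [0, 0, 0], "claw": 0}, {"dp": [-0.12, 0.7, 0.12], "turn": [0, 0, 0], "claw": 0}, {"dp": [-0.12, 0.7, 0.12], "turn": [0, 0, 0], "claw": 0}, {"dp": [-0.12, 0.7, 0.08], "turn": [0, 0, 0], "claw": 0}, {"dp": [-0.12, 0.7, 0.05], "turn": [0, 0, 0], "claw": 0}, {"dp": [-0.12, 0.7, 0.02], "turn": [0, 0, 0], "claw": 0}, {"dp": [-0.12, 0.7, 0.02], "turn": [0, 0, 0], "claw": 0}]}}

```text
t: 6.27
ee_pos: [516.5, -19.4, 84.6]
orientation: [-1.288, 1.078, -1.072]
ft_force: [0.2, -0.0, 0.5]
width: 0.5
```

{"name": "jog_arm", "arguments": {"steps": [{"dp": [0, 0, -0.006], "turn": [0, 0, 0], "claw": 0}, {"dp": [0, 0, -0.012], "turn": [0, 0, 0], "claw": 0}, {"dp": [0, 0, -0.018], "turn": [0, 0, 0], "claw": 0}, {"dp": [0, 0, -0.022], "turn": [0, 0, 0], "claw": 0}, {"dp": [0, 0, -0.022], "turn": [0, 0, 0], "claw": 0}]}}

```text
t: 6.68
ee_pos: [516.6, -20.0, 83.8]
orientation: [-1.288, 1.078, -1.073]
ft_force: [-4.4, -0.4, 12.3]
width: 0.8
```

Solid again. Next is (28,+56) at (571.8,-8.9).

{"name": "jog_arm", "arguments": {"steps": [{"dp": [0, 0, 0.1], "turn": [0, 0, 0], "claw": 0}, {"dp": [0, 0, 0.12], "turn": [0, 0, 0], "claw": 0}, {"dp": [0.35, 0.06, 0.12], "turn": [0, 0, 0], "claw": 0}, {"dp": [0.69, 0.14, 0.12], "turn": [0, 0, 0], "claw": 0}, {"dp": [0.69, 0.14, 0.12], "turn": [0, 0, 0], "claw": 0}, {"dp": [0.69, 0.14, 0.08], "turn": [0, 0, 0], "claw": 0}, {"dp": [0.69, 0.14, 0.05], "turn": [0, 0, 0], "claw": 0}, {"dp": [0.69, 0.14, 0.02], "turn": [0, 0, 0], "claw": 0}, {"dp": [0.69, 0.14, 0.02], "turn": [0, 0, 0], "claw": 0}]}}

```text
t: 7.43
ee_pos: [570.2, -9.0, 84.6]
orientation: [-1.289, 1.08, -1.072]
ft_force: [-0.0, -0.1, -0.0]
width: 0.4
```

{"name": "jog_arm", "arguments": {"steps": [{"dp": [0, 0, -0.006], "turn": [0, 0, 0], "claw": 0}, {"dp": [0, 0, -0.012], "turn": [0, 0, 0], "claw": 0}, {"dp": [0, 0, -0.018], "turn": [0, 0, 0], "claw": 0}, {"dp": [0, 0, -0.022], "turn": [0, 0, 0], "claw": 0}, {"dp": [0, 0, -0.022], "turn": [0, 0, 0], "claw": 0}]}}

```text
t: 7.85
ee_pos: [569.7, -9.1, 83.8]
orientation: [-1.289, 1.081, -1.072]
ft_force: [-4.3, -0.2, 10.6]
width: 0.3
```

Solid again. Next is (28,0) at (581.3,-64.0).

{"name": "jog_arm", "arguments": {"steps": [{"dp": [0, 0, 0.1], "turn": [0, 0, 0], "claw": 0}, {"dp": [0, 0, 0.12], "turn": [0, 0, 0], "claw": 0}, {"dp": [0.07, -0.35, 0.12], "turn": [0, 0, 0], "claw": 0}, {"dp": [0.15, -0.69, 0.12], "turn": [0, 0, 0], "claw": 0}, {"dp": [0.15, -0.69, 0.12], "turn": [0, 0, 0], "claw": 0}, {"dp": [0.15, -0.69, 0.08], "turn": [0, 0, 0], "claw": 0}, {"dp": [0.15, -0.69, 0.05], "turn": [0, 0, 0], "claw": 0}, {"dp": [0.15, -0.69, 0.02], "turn": [0, 0, 0], "claw": 0}, {"dp": [0.15, -0.69, 0.02], "turn": [0, 0, 0], "claw": 0}]}}

```text
t: 8.6
ee_pos: [580.9, -63.4, 84.6]
orientation: [-1.291, 1.081, -1.07]
ft_force: [-0.1, -0.1, 0.1]
width: 0.7
```

{"name": "jog_arm", "arguments": {"steps": [{"dp": [0, 0, -0.006], "turn": [0, 0, 0], "claw": 0}, {"dp": [0, 0, -0.012], "turn": [0, 0, 0], "claw": 0}, {"dp": [0, 0, -0.018], "turn": [0, 0, 0], "claw": 0}, {"dp": [0, 0, -0.022], "turn": [0, 0, 0], "claw": 0}, {"dp": [0, 0, -0.022], "turn": [0, 0, 0], "claw": 0}]}}

```text
t: 9.02
ee_pos: [580.8, -62.7, 83.8]
orientation: [-1.291, 1.081, -1.069]
ft_force: [-4.0, 1.9, 9.9]
width: 0.5
```

Solid again. The last one is (28,-56) at (590.8,-119.2).

{"name": "jog_arm", "arguments": {"steps": [{"dp": [0, 0, 0.1], "turn": [0, 0, 0], "claw": 0}, {"dp": [0, 0, 0.12], "turn": [0, 0, 0], "claw": 0}, {"dp": [0.06, -0.35, 0.12], "turn": [0, 0, 0], "claw": 0}, {"dp": [0.125, -0.71, 0.12], "turn": [0, 0, 0], "claw": 0}, {"dp": [0.125, -0.71, 0.12], "turn": [0, 0, 0], "claw": 0}, {"dp": [0.125, -0.71, 0.08], "turn": [0, 0, 0], "claw": 0}, {"dp": [0.125, -0.71, 0.05], "turn": [0, 0, 0], "claw": 0}, {"dp": [0.125, -0.71, 0.02], "turn": [0, 0, 0], "claw": 0}, {"dp": [0.125, -0.71, 0.02], "turn": [0, 0, 0], "claw": 0}]}}

```text
t: 9.77
ee_pos: [590.0, -118.4, 84.6]
orientation: [-1.292, 1.082, -1.068]
ft_force: [0.0, -0.5, -0.3]
width: 0.3
```

{"name": "jog_arm", "arguments": {"steps": [{"dp": [0, 0, -0.006], "turn": [0, 0, 0], "claw": 0}, {"dp": [0, 0, -0.012], "turn": [0, 0, 0], "claw": 0}, {"dp": [0, 0, -0.018], "turn": [0, 0, 0], "claw": 0}, {"dp": [0, 0, -0.022], "turn": [0, 0, 0], "claw": 0}, {"dp": [0, 0, -0.022], "turn": [0, 0, 0], "claw": 0}]}}

```text
t: 10.18
ee_pos: [590.1, -118.1, 83.1]
orientation: [-1.292, 1.082, -1.067]
ft_force: [-0.9, 2.8, 3.7]
width: 0.6
```

This one gives: z is 83.1 at only 3.7 N. I'll press it slowly.

{"name": "jog_arm", "arguments": {"steps": [{"dp": [0, 0, -0.006], "turn": [0, 0, 0], "claw": 0}, {"dp": [0, 0, -0.012], "turn": [0, 0, 0], "claw": 0}, {"dp": [0, 0, -0.018], "turn": [0, 0, 0], "claw": 0}, {"dp": [0, 0, -0.024], "turn": [0, 0, 0], "claw": 0}, {"dp": [0, 0, -0.03], "turn": [0, 0, 0], "claw": 0}, {"dp": [0, 0, -0.036], "turn": [0, 0, 0], "claw": 0}, {"dp": [0, 0, -0.042], "turn": [0, 0, 0], "claw": 0}, {"dp": [0, 0, -0.048], "turn": [0, 0, 0], "claw": 0}, {"dp": [0, 0, -0.048], "turn": [0, 0, 0], "claw": 0}]}}

```text
t: 10.93
ee_pos: [590.1, -118.0, 79.0]
orientation: [-1.292, 1.082, -1.067]
ft_force: [-0.2, 2.6, 2.2]
width: 0.3
```

{"name": "jog_arm", "arguments": {"steps": [{"dp": [0, 0, -0.006], "turn": [0, 0, 0], "claw": 0}, {"dp": [0, 0, -0.012], "turn": [0, 0, 0], "claw": 0}, {"dp": [0, 0, -0.018], "turn": [0, 0, 0], "claw": 0}, {"dp": [0, 0, -0.022], "turn": [0, 0, 0], "claw": 0}, {"dp": [0, 0, -0.026], "turn": [0, 0, 0], "claw": 0}, {"dp": [0, 0, -0.026], "turn": [0, 0, 0], "claw": 0}]}}

```text
t: 11.43
ee_pos: [590.1, -118.1, 77.8]
orientation: [-1.291, 1.082, -1.067]
ft_force: [-5.2, 3.2, 11.9]
width: 0.6
```

The tile is at its stop: z 77.8, 6 mm down, with the force at 11.9 N. I'll lift straight up and away.

{"name": "jog_arm", "arguments": {"steps": [{"dp": [0, 0, 0.05], "turn": [0, 0, 0], "claw": 0}, {"dp": [0, 0, 0.15], "turn": [0, 0, 0], "claw": 0}, {"dp": [0, 0, 0.4], "turn": [0, 0, 0], "claw": 0}, {"dp": [0, 0, 0.8], "turn": [0, 0, 0], "claw": 0}, {"dp": [0, 0, 1], "turn": [0, 0, 0], "claw": 0}, {"dp": [0, 0, 1], "turn": [0, 0, 0], "claw": 0}]}}

```text
t: 11.93
ee_pos: [592.8, -118.9, 162.0]
orientation: [-1.288, 1.076, -1.072]
ft_force: [1.7, 0.1, 0.2]
width: 0.4
```

{"name": "jog_arm", "arguments": {"steps": [{"dp": [0, -0.4, 0.6], "turn": [0, 0, 0], "claw": 0}, {"dp": [0, -0.8, 0.8], "turn": [0, 0, 0], "claw": 0}, {"dp": [0, -1, 0.8], "turn": [0, 0, 0], "claw": 0}, {"dp": [0, -1, 0.8], "turn": [0, 0, 0], "claw": 0}]}}

```text
t: 12.27
ee_pos: [594.2, -203.3, 228.4]
orientation: [-1.287, 1.073, -1.079]
ft_force: [-0.2, 0.3, -0.6]
width: 0.2
```

{"name": "jog_arm", "arguments": {"steps": [{"dp": [0, -0.4, 0], "turn": [0, 0, 0], "claw": 0}, {"dp": [0, -0.8, 0], "turn": [0, 0, 0], "claw": 0}, {"dp": [0, -1, 0], "turn": [0, 0, 0], "claw": 0}, {"dp": [0, -1, 0], "turn": [0, 0, 0], "claw": 0}, {"dp": [0, -1, 0], "turn": [0, 0, 0], "claw": 0}]}}

```text
t: 12.68
ee_pos: [593.5, -283.1, 226.9]
orientation: [-1.286, 1.076, -1.078]
ft_force: [0.4, -1.2, -0.2]
width: 0.6
```

{"name": "jog_arm", "arguments": {"steps": [{"dp": [0, -0.4, 0], "turn": [0, 0, 0], "claw": 0}, {"dp": [0, -0.8, 0], "turn": [0, 0, 0], "claw": 0}, {"dp": [0, -1, 0], "turn": [0, 0, 0], "claw": 0}, {"dp": [0, -1, 0], "turn": [0, 0, 0], "claw": 0}, {"dp": [0, -1, 0], "turn": [0, 0, 0], "claw": 0}]}}

```text
t: 13.1
ee_pos: [593.3, -362.1, 226.2]
orientation: [-1.285, 1.078, -1.078]
ft_force: [0.1, 0.8, -0.7]
width: 0.4
```

Run:
```python
from h import *
P0=cloud(load('top'))
d=grab('top'); cv2.imwrite('pics/top1.png',cv2.resize(d['img'][110:310,260:480],None,fx=3.6,fy=3,interpolation=cv2.INTER_CUBIC)[:600,:,::-1])
P=cloud(d)
a=np.radians(9.78)
def loc(P): 
    q=P[...,:2]-[553.7,-68.8]; return np.stack([q[...,0]*np.cos(a)+q[...,1]*np.sin(a),-q[...,0]*np.sin(a)+q[...,1]*np.cos(a)],-1)
L=loc(P)
for X in(-28,28):
  for Y in(-56,0,56):
    m=(abs(L[...,0]-X)<15)&(abs(L[...,1]-Y)<15)&(P[...,2]>60); print(X,Y,m.sum(),P[m][:,2].mean().round(1))
m=(L[...,0]<-69)&(L[...,0]>-110)&(abs(L[...,1])<82)&(P[...,2]>35)&(P[...,2]<75);print('drawer',m.sum(),L[m][:,0].min() if m.any() else 0)
for n,(u,v) in dict(tin=(303,236),tray=(367,164),comb=(390,272),vot=(426,199)).items():
    s=np.s_[v-15:v+16,u-15:u+16]; print(n,np.abs(P[s]-P0[s])[...,2].mean().round(2))
print(ctrl.get_obs()['ee_pos'],ctrl.get_obs()['ft_force'])
```

```text
-28 -56 135 85.0
-28 0 136 84.8
-28 56 134 84.7
28 -56 132 78.5
28 0 134 84.3
28 56 134 84.6
drawer 305 -97.36426034258753
tin 21.99
tray 19.48
comb 10.67
vot 15.09
[ 593.40039476 -361.47753883  226.36425174] [-0.03865493  0.26002067  0.44649612]
```

View pics/top1.png

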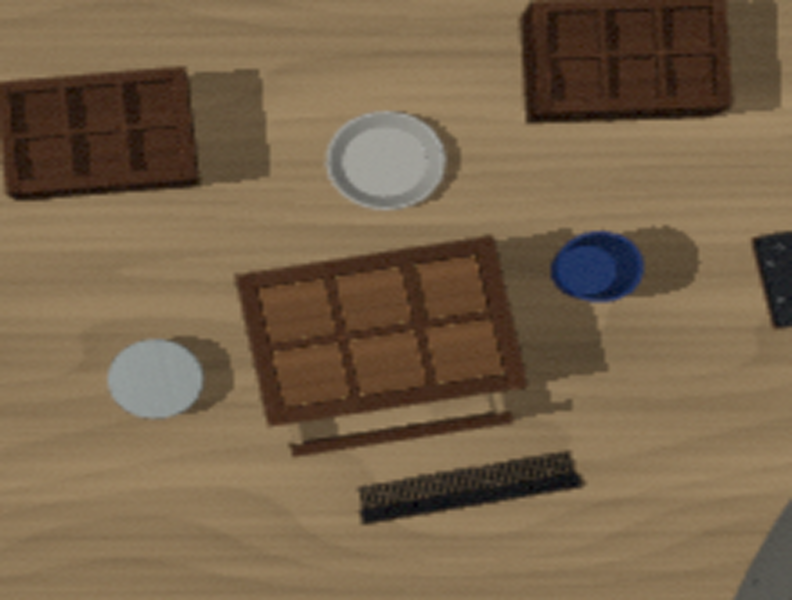

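The picture shows the drawer out at about (400,435) and the other things apparently unmoved. The object depth check gave odd numbers, probably from missing depth pixels, so I'll repeat it robustly.

Run:
```python
from h import *
z=np.load('top.npz'); d=grab('top'); P=cloud(d)
import cv2
a=cv2.imread('pics/top0.png',0); b=cv2.cvtColor(d['img'],cv2.COLOR_RGB2GRAY)
for n,(u,v,r) in dict(tin=(303,236,20),tray=(367,164,22),comb=(390,272,34),vot=(426,199,16)).items():
    t=a[v-r:v+r,u-r:u+r]; R=b[v-r-15:v+r+15,u-r-15:u+r+15]
    s=cv2.matchTemplate(R,t,cv2.TM_CCOEFF_NORMED); _,m,_,l=cv2.minMaxLoc(s); print(n,m,np.array(l)-15,'px')
    w=P[v-r:v+r,u-r:u+r][d['range_z'][v-r:v+r,u-r:u+r]>0]; print(' missing',(d['range_z'][v-r:v+r,u-r:u+r]==0).mean())
```

```text
tin 0.9967676401138306 [0 0] px
 missing 0.00375
tray 0.9962238669395447 [0 0] px
 missing 0.0046487603305785125
comb 0.8774253726005554 [0 0] px
 missing 0.003027681660899654
vot 0.9954408407211304 [0 0] px
 missing 0.005859375
```

Nothing has moved (0 px shift for all four), and the missing depth pixels explain the odd numbers. Handing in.

```bash
python3 -c "
from workcell import ctrl
print(ctrl.close_job())"
```

```text
the job is handed in; nothing more can be done
None
```

The catch is the tile at x = +28, y = -56 mm on the lid. I pressed it fully down, the secret drawer sprang out, and I handed the job in with the hand well clear. No verdict was reported.

- **Finding the catch:** I felt all six tiles of the largest box with the shut fingertips. The other five were solid, holding against 10 to 22 N. The catch tile sank at about 4 N and reached its stop 6 mm down. The highest force reading was about 23 N, against the 50 N limit; force was read only at the end of each move.
- **Last checks:** depth showed the catch tile about 6 mm below the others and the drawer about 30 mm out. The tin, votive holder, comb and tray showed no shift in the image. The gripper stood at z = 226 mm, about 240 mm to the side, touching nothing.
- **Checks that disagreed:** my first comparison of depth around the four objects gave average changes of 11 to 22 mm. Missing depth readings explain it, and image matching found no shift. The match was weaker for the comb (0.88 against 0.99 or better), probably because the open drawer comes into that part of the picture.

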